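Gather the bearings in a covered inspection dish and uncover it

TASK

Make the three small bearings in the covered dish ready for picking out: with its loose lid staying on, pick up the dish and tip it tab end down until all three have slid together at the tab end, then set it gently back down flat on the rubber mat. Then lift the lid off by its knob and lay it gently on the mat clear of the dish, flat and knob up, leaving the bearings gathered at the tab end. Leave the caliper, the V-block and the bottle where they are.

Things in the scene. Friction and masses are not known exactly. Their poses are not given: they have to be found in the camera images.
- dish_centre (a point): centre of the dish, half-way up. A plain aluminium box, 136 mm long (x), 64 mm wide (y), 30 mm high (z up; underside 15 mm below this point), 0.19 to 0.31 kg, flat on the mat at varied yaw with its lid on. A thumb tab sticks out of the end at +x only. Side walls upright and bare outside: it can be held across its 64 mm width.
- dish_tab (a point): middle of the flat thumb tab, 18 mm long, 36 mm wide, 4 mm thick, that sticks out level from the top of one end of the dish: the tab end. 77 mm along +x and 12 mm up from the dish's centre. Axes as the dish's.
- dish: the dish again: origin at the middle of its underside, 15 mm below its centre. Its floor is 4 mm thick; inside it measures 126 mm (x) by 54 mm (y). Its walls are 5 mm thick up to 24 mm above the underside; there a 3 mm ledge carries the lid, and a rim 2 mm thick rises 6 mm round the lid.
- lid_knob (a point): centre of the lid's knob, 16 mm above the lid's underside (25 mm above the dish's centre when on, 19 mm above the mat's origin when flat on the mat). Lid: loose clear plate 130 x 58 x 4 mm, 60 g, inside the dish's rim with 1 mm play; only weight and rim hold it. Round aluminium knob: stem 12 mm wide, 8 mm high, head 18 mm wide, 16 mm high, top 24 mm above the plate. x: its length; z: up.
- lid: the lid again: origin at the middle of the plate's underside, 16 mm below the knob's centre.
- bearing0_centre (a point): centre of one of three like ball bearings: steel disc 22 mm in diameter, 7 mm thick, 12 g, flat and loose on the dish's floor (centre 7.5 mm below the dish's centre). It slides once the floor leans more than about 10 to 16 degrees and stays put when it is level again; too big to stand on edge under the lid.
- bearing1_centre (a point): centre of another of three like ball bearings: steel disc 22 mm in diameter, 7 mm thick, 12 g, flat and loose on the dish's floor (centre 7.5 mm below the dish's centre). It slides once the floor leans more than about 10 to 16 degrees and stays put when it is level again; too big to stand on edge under the lid.
- bearing2_centre (a point): centre of the third of three like ball bearings: steel disc 22 mm in diameter, 7 mm thick, 12 g, flat and loose on the dish's floor (centre 7.5 mm below the dish's centre). It slides once the floor leans more than about 10 to 16 degrees and stays put when it is level again; too big to stand on edge under the lid.
- mat: slate-grey rubber bench mat, fixed, 300 mm (its x) by 420 mm (its y), 3 mm thick; origin at the centre of its underside, so its top is 3 mm above the origin. It lies on the bench (height 0).
- caliper: bystander: steel and grey digital caliper, 235 mm long (its x), 14 mm high, lying on the bench beside the mat; origin at the middle of its underside
- vblock: bystander: steel V-block, 70 x 46 x 42 mm; origin at the centre of its underside
- spray: bystander: white plastic bottle of cleaner, 54 mm in diameter, 150 mm high; origin at the centre of its underside
There are look-alikes about, which are no part of the job. Leave any orange or red look-alike of the dish alone. What is shaped like the lid but brown is not meant.

How it is judged:
By the outcome, as a careful person would: the job done as asked, in the order asked, and still so for the second after the job is handed in, with the robot touching nothing.
It also fails if it takes over 64 s, if anything falls off the work surface, if the arm or the gripper's body presses on something with over 40 N, if the wrist force passes 120 N, or if a joint passes its speed limit or range.

ROBOT

A 6-joint arm with a two-finger parallel gripper is mounted at the origin on the work surface. World frame = base frame: x ahead of the robot, y to its left, z up, the work surface at z = 0. Lengths are in m, angles in rad, forces in N, time in s.
With the tool pointing down it reaches from about 0.35 to 0.975 m from the base axis. Payload 4.9 kg.
Tool frame: the origin (TCP) lies on the centre line of the jaws, within the pads' length; the fingertips stand ctrl.tcp_to_tips ahead of it and the grasp point (between the pads) lies 3 mm ahead of it (ctrl.tcp_to_tips is the distance from the TCP to the fingertips, in m); z points along the fingers, y is the direction in which the jaws open and shut (so a half turn about z gives the same grasp; the last joint's range is limited). The gripper opens to 85 mm and grips with 20 to 120 N. Pads are 22 mm wide; open, the fingers measure 114 mm over their backs; the gripper's body (76 mm by 85 mm) begins 54 mm behind the grasp point. The pads swing forward as they close: fully open they stand 13 mm farther back than shut.
Start: joints at [1.013, 0.053, 1.613, -0, 1.476, -0.119], TCP at [0.266, 0.566, 0.23] pointing down, gripper open.
Joint ranges: [-3.01, 3.01], [-1.01, 2.22], [0.06, 2.58], [-1.02, 4.17], [0.09, 2.62], [-3.14, 3.14]. Speed limits (rad/s): [2.57, 2.57, 3.14, 3.14, 3.14, 3.14].

INTERFACE

Orientations are given as a rotation vector (axis times angle).
In Python, from station import ctrl, vision gives the robot as it stands.
- The arm moves only by the tool jog_arm, never from a script. Its argument "deltas" is a list of rows, each a list of 7 numbers: the turn, a rotation vector about the tool's x, y, z in rad, then the shift along the tool's x, y, z in cm, then the opening, from 0 (shut) to 1 (fully open). A call has 1 to 12 rows; each row shifts and turns the commanded pose from where the row before left it, along the tool's axes as they then stand; what a row does not reach is not made up. A row lasts 1/12 s, in which the tool goes at most 41.7 mm and 7.16 degrees, less where a joint would pass 70% of its speed; a pose out of reach is approached as far as the arm can. A call with a gripper value outside its range is refused whole. The fingers move at their own pace and stop on an object; "grip_force" is the grip in N (left out, the last holds). Time passes only in rows, so rows that do not move let the fingers close. It gives the time, the measured TCP pose, the force and the opening at its end, in the units of the state.
- ctrl.get_obs(): the state, without advancing time (a new reading comes with each control period).
- vision.get_image(name): name is "scene" or "top" or "wrist"; returns (picture, depth): 420x560x3 uint8, red, green, blue; 420x560 float32, m along the optical axis (not along the pixel's ray), 0 where there is no reading.
- vision.calibration(name): a dict with "fx", "fy", "cx", "cy" (pixels), "rvec" (rotation vector, rad) and "tvec" (3), from world to camera coordinates, as OpenCV has them; the wrist camera has in their place "hand_eye" (4x4, takes a point from camera to tool coordinates, whose origin is the TCP and whose axes are the flange's). Camera axes: x right, y down, z forward; pixel columns grow to the right and rows downward; lengths in m; the calibration is good to about 2 mm. A picture is of the moment at which its call begins: read the wrist's pose just before it. calibration takes no time and is no camera call.
- ctrl.finish_job(): hands the job in, once; it reports no verdict.
The state is a dict: "t": time; "q": joint angles; "dq": joint speeds; "effort": joint torques, N m; "tool_pos": TCP position; "tool_rot": TCP orientation; "contact_force": force on the tool from outside, world axes, zero at the start; "wrist_torque": the same for the moment, N m; "opening": finger opening in m.
Only numpy, scipy, OpenCV 4.12 (cv2) and the standard library are available. Lean on these libraries where they do the work, as an engineer would, in place of code of your own. Each camera call takes 0.05 s, during which the arm holds its last target. There are 200 camera calls.

## Working session

There is one attempt and no reset: what is moved stays moved. The work goes in short steps, Python scripts to look and compute and a tool call to move; the robot and the scene stay as the last step left them, time stands still between calls to the robot, and variables do not carry over. Pictures are saved under pics/ and viewed, about 8 in all and at most 12, crops included, and the job is handed in when it is done.

Besides the shell and the picture viewer there is one more tool, called after "Emit:" by a JSON object that holds its "fn" and its "kwargs". jog_arm: Moves the arm, as the interface text tells. Its arguments: {"type":"object","properties":{"deltas":{"type":"array"},"grip_force":{"type":"number"}},"required":["deltas"]}

```bash
mkdir -p pics; ls; cat > h.py <<'E'
import numpy as np, cv2
from scipy.spatial.transform import Rotation as R
from station import ctrl, vision
def shot(name,fn=None):
    o=ctrl.get_obs(); im,d=vision.get_image(name); c=vision.calibration(name)
    K=np.array([[c['fx'],0,c['cx']],[0,c['fy'],c['cy']],[0,0,1.]])
    if 'hand_eye' in c:
        T=np.eye(4);T[:3,:3]=R.from_rotvec(o['tool_rot']).as_matrix();T[:3,3]=o['tool_pos']; T=T@np.array(c['hand_eye'])
    else:
        W=np.eye(4);W[:3,:3]=R.from_rotvec(np.ravel(c['rvec'])).as_matrix();W[:3,3]=np.ravel(c['tvec']);T=np.linalg.inv(W)
    if fn: cv2.imwrite('pics/'+fn+'.png',im[:,:,::-1]); np.savez('pics/'+fn,im=im,d=d,K=K,T=T)
    return im,d,K,T
def ld(fn):
    z=np.load('pics/'+fn+'.npz'); return z['im'],z['d'],z['K'],z['T']
def ray(s,u,v):
    _,_,K,T=s; r=T[:3,:3]@np.linalg.solve(K,[u,v,1.]); return T[:3,3],r
def atz(s,u,v,z):
    o,r=ray(s,u,v); return o+r*(z-o[2])/r[2]
def dep(s,u,v):
    o,r=ray(s,u,v); w=s[1][int(v)-2:int(v)+3,int(u)-2:int(u)+3]; return o+r*np.median(w[w>0])
def proj(s,p):
    _,_,K,T=s; q=K@(T[:3,:3].T@(np.asarray(p)-T[:3,3])); return q[:2]/q[2]
def tri(a,b): # a,b: (s,u,v)
    A=np.zeros((3,3));y=np.zeros(3)
    for s,u,v in (a,b):
        o,r=ray(s,u,v); r/=np.linalg.norm(r); P=np.eye(3)-np.outer(r,r); A+=P;y+=P@o
    return np.linalg.solve(A,y)
E
python3 - <<'E'
from h import *
shot('top','top0'); shot('scene','scene0'); print(ctrl.get_obs(), ctrl.tcp_to_tips)
for n in('top','wrist','scene'): print(vision.calibration(n))
E
```

```text
pics
{'t': 0.1, 'q': array([ 1.01299883e+00,  5.33259201e-02,  1.61415154e+00,  2.19608664e-05,
        1.47606376e+00, -1.19009915e-01]), 'dq': array([ 5.43827831e-04,  5.72359723e-04, -2.71785460e-03,  6.36711521e-05,
        2.36498312e-03,  5.39528162e-04]), 'effort': array([-1.43379766e-04, -3.94909573e+01, -3.71361458e+01, -1.37648449e-04,
        3.93910901e-03, -1.77776838e-05]), 'tool_pos': array([0.26521612, 0.56529558, 0.22866732]), 'tool_rot': array([-6.83587556e-01, -3.06563379e+00,  2.87519256e-03]), 'contact_force': array([0.29063464, 0.20977296, 0.29808038]), 'wrist_torque': array([ 0.0097538 ,  0.04925835, -0.03614556]), 'opening': 0.08547451235662272} 0.022
{'fx': 446.7677644491068, 'fy': 446.7677644491068, 'cx': 278.98512390557096, 'cy': 206.4018587572442, 'rvec': array([ 2.12025477, -2.0831713 ,  0.22332614]), 'tvec': array([0.02796064, 0.47031726, 1.34488314])}
{'fx': 295.3797188808951, 'fy': 295.3797188808951, 'cx': 281.30451037212987, 'cy': 207.04946994058793, 'hand_eye': array([[-3.31684253e-05, -9.64576348e-01, -2.63803844e-01,
         6.73867938e-02],
       [ 9.99999984e-01, -7.81597166e-05,  1.60052972e-04,
        -4.10974843e-04],
       [-1.75002145e-04, -2.63803834e-01,  9.64576335e-01,
        -1.44301775e-01],
       [ 0.00000000e+00,  0.00000000e+00,  0.00000000e+00,
         1.00000000e+00]])}
{'fx': 448.12789452256584, 'fy': 448.12789452256584, 'cx': 282.55083484979315, 'cy': 217.51950298409145, 'rvec': array([ 1.77379468,  1.52454366, -0.75404374]), 'tvec': array([-0.08595626, -0.22642298,  1.53781255])}
```

View pics/top0.png

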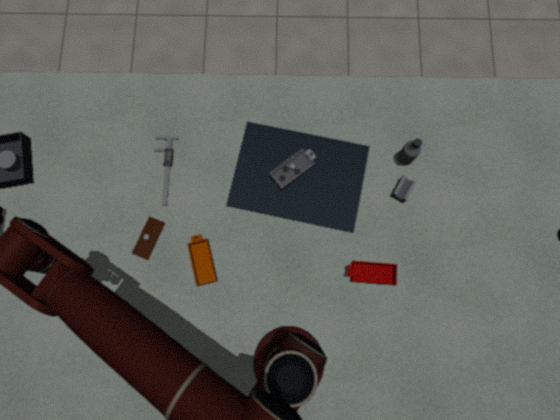

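View pics/scene0.png

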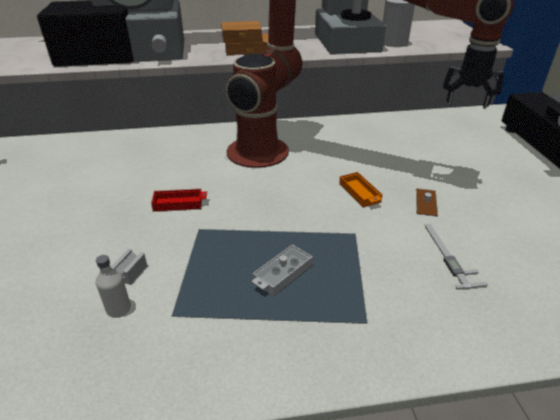

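The top view shows the aluminium dish on the mat at about (291,168) with its tab at (311,154). In the scene view its knob is near (283,261) and its tab near (261,282). Next I'll enlarge both views.

```bash
python3 - <<'E'
from h import *
a=ld('top0');b=ld('scene0')
A=cv2.resize(a[0][135:200,255:330],None,fx=5,fy=5,interpolation=cv2.INTER_CUBIC)
B=cv2.resize(b[0][240:300,245:320],None,fx=5,fy=5,interpolation=cv2.INTER_CUBIC)
B=cv2.copyMakeBorder(B,0,25,0,0,cv2.BORDER_CONSTANT)
cv2.imwrite('pics/c0.png',np.hstack([A,B])[:,:,::-1])
print(dep(a,291,168),dep(a,311,154),dep(b,283,261),dep(b,261,282))
for u,v in((247,122),(370,147),(355,232),(227,206)): print(atz(a,u,v,.003))
E
```

```text
[5.95601437e-01 2.70439369e-04 5.25578422e-02] [ 0.65032039 -0.06449505  0.03330814] [ 0.60835421 -0.00412021  0.04991337] [ 0.64922417 -0.06009891  0.03156428]
[0.77136583 0.15029943 0.003     ]
[ 0.68869478 -0.26291111  0.003     ]
[ 0.40102087 -0.20759393  0.003     ]
[0.47915418 0.20527912 0.003     ]
```

View pics/c0.png

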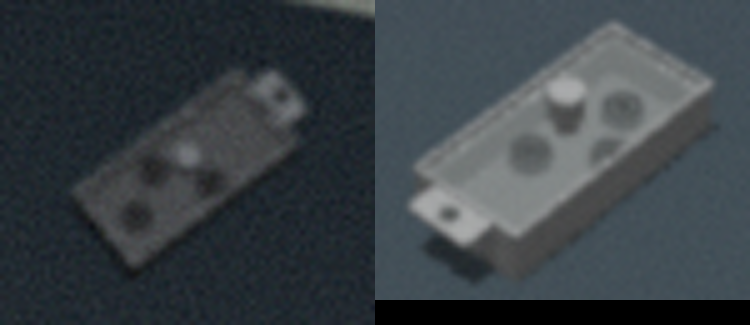

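The crops show the tab hole at (311.4,154) in top and (260,282.6) in scene. The knob is at (292.4,166) in top and (283,258) in scene. The bearings are scattered towards the middle and far end.

```bash
cat >> h.py <<'E'
def go(p,yaw): # print deltas to TCP p, tool down, tool x azimuth yaw
    o=ctrl.get_obs(); r0=R.from_rotvec(o['tool_rot']); c,s=np.cos(yaw),np.sin(yaw)
    M=np.array([[c,s,0],[s,-c,0],[0,0,-1.]])
    print('turn',(r0.inv()*R.from_matrix(M)).as_rotvec().round(3),'shift0 cm',(r0.inv().apply(np.array(p)-o['tool_pos'])*100).round(2),
     'after turn',(M.T@(np.array(p)-o['tool_pos'])*100).round(2),'t',o['t'])
E
python3 - <<'E'
from h import *
a=ld('top0');b=ld('scene0')
k=tri((a,292.4,166),(b,283,258)); t=tri((a,311.4,154),(b,260,282.6)); print(k,t)
d=(t-k)[:2]; yaw=np.arctan2(d[1],d[0]); print(yaw,np.linalg.norm(d))
c=t[:2]-.077*d/np.linalg.norm(d); print(c)
go([*c,.2],yaw+np.pi)
E
```

```text
[ 0.60210755 -0.0036344   0.05347176] [ 0.65095465 -0.0642099   0.03201755]
-0.8921748722083845 0.07781665195264917
[ 0.60262018 -0.00427012]
turn [-0.002  0.     0.453] shift0 cm [-54.74 -37.22   2.92] after turn [-65.52  -9.49   2.87] t 0.1
```

Emit:
{"fn": "jog_arm", "kwargs": {"deltas": [[0,0,0,-2.28,-1.55,0.12,1],[0,0,0,-2.28,-1.55,0.12,1],[0,0,0,-2.28,-1.55,0.12,1],[0,0,0,-2.28,-1.55,0.12,1],[0,0,0,-2.28,-1.55,0.12,1],[0,0,0,-2.28,-1.55,0.12,1],[0,0,0,-2.28,-1.55,0.12,1],[0,0,0,-2.28,-1.55,0.12,1],[0,0,0,-2.28,-1.55,0.12,1],[0,0,0,-2.28,-1.55,0.12,1],[0,0,0,-2.28,-1.55,0.12,1],[0,0,0,-2.28,-1.55,0.12,1]]}}

```text
t: 1.1
tool_pos: [0.4343, 0.2798, 0.2148]
tool_rot: [-0.683, -3.066, 0.001]
contact_force: [-0.0, -0.1, -0.7]
opening: 0.085
```

Emit:
{"fn": "jog_arm", "kwargs": {"deltas": [[0,0,0,-2.28,-1.55,0.12,1],[0,0,0,-2.28,-1.55,0.12,1],[0,0,0,-2.28,-1.55,0.12,1],[0,0,0,-2.28,-1.55,0.12,1],[0,0,0,-2.28,-1.55,0.12,1],[0,0,0,-2.28,-1.55,0.12,1],[0,0,0,-2.28,-1.55,0.12,1],[0,0,0,-2.28,-1.55,0.12,1],[0,0,0,-2.28,-1.55,0.12,1],[0,0,0,-2.28,-1.55,0.12,1],[0,0,0,-2.28,-1.55,0.12,1],[0,0,0,-2.28,-1.55,0.12,1]]}}

```text
t: 2.1
tool_pos: [0.603, -0.0047, 0.2003]
tool_rot: [-0.684, -3.065, 0.0]
contact_force: [0.7, 0.2, -0.2]
opening: 0.0857
```

Emit:
{"fn": "jog_arm", "kwargs": {"deltas": [[0,0,0.076,0,0,0,1],[0,0,0.076,0,0,0,1],[0,0,0.076,0,0,0,1],[0,0,0.076,0,0,0,1],[0,0,0.076,0,0,0,1],[0,0,0.076,0,0,0,1],[0,0,0,0,0,0,1],[0,0,0,0,0,0,1]]}}

```text
t: 2.77
tool_pos: [0.6026, -0.0034, 0.2005]
tool_rot: [-1.356, -2.833, 0.0]
contact_force: [-0.3, 0.5, 0.6]
opening: 0.0854
```

```bash
python3 - <<'E'
from h import *
s=shot('wrist','w1')
cv2.imwrite('pics/w1.png',cv2.resize(s[0],(784,588),interpolation=cv2.INTER_CUBIC)[:,:,::-1])
go([.6026,-.0043,.2],-.892+np.pi); print(proj(s,[.6026,-.0043,.033]),proj(s,[.651,-.0642,.032]))
E
```

```text
turn [-0.    -0.    -0.001] shift0 cm [-0.06 -0.06  0.06] after turn [-0.06 -0.06  0.06] t 2.8167
[281.47632386 191.593521  ] [281.58048841 256.89937023]
```

View pics/w1.png

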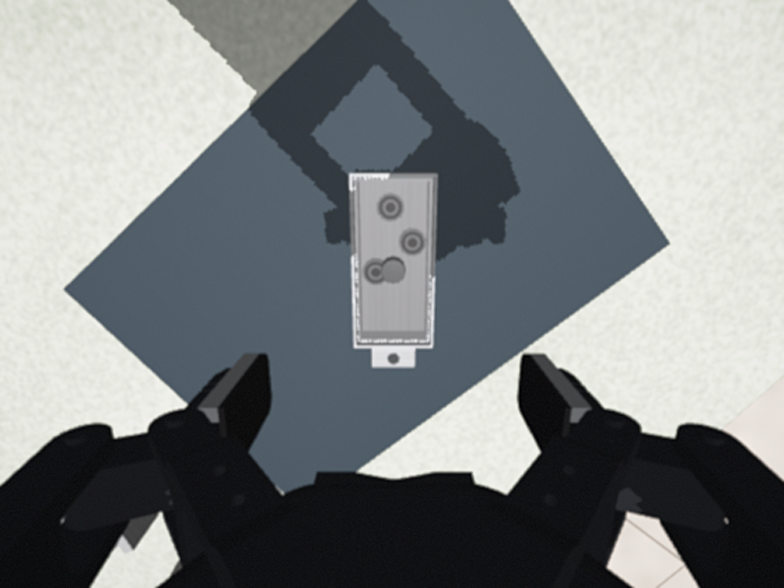

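The dish stands upright in the wrist view. Its rear rim mid is at (393.5,174), its front rim mid at (393.5,347.5), and the tab hole at (393,358). The tab end is empty.

```bash
python3 - <<'E'
from h import *
s=ld('w1')
b=atz(s,393.5/1.4,174.5/1.4,.033);f=atz(s,393.5/1.4,347.5/1.4,.033);h=atz(s,393/1.4,358/1.4,.033)
print(b,f,h,np.linalg.norm(b-f)); d=h-b;y=np.arctan2(d[1],d[0]);print(y,(b+f)/2)
a=ld('top0');print(tri((a,311.4,154),(s,393/1.4,358/1.4)),dep(s,393/1.4,340/1.4),dep(s,270,150))
go([*((b+f)/2)[:2],.029],-.892+np.pi)
E
```

```text
[0.5586381  0.04962536 0.033     ] [ 0.6435247  -0.05584505  0.033     ] [ 0.64901065 -0.06331387  0.033     ] 0.13538737760284392
-0.8959410840056308 [ 0.6010814  -0.00310984  0.033     ]
[ 0.65187973 -0.06604184  0.02621237] [ 0.63954223 -0.05154705  0.03131488] [0.56562276 0.02249214 0.03134438]
turn [-0.    -0.    -0.001] shift0 cm [ 0.12 -0.09 17.16] after turn [ 0.12 -0.1  17.16] t 2.8167
```

Emit:
{"fn": "jog_arm", "kwargs": {"deltas": [[0,0,-0.002,0.02,-0.05,2,1],[0,0,-0.002,0.02,-0.05,2.5,1],[0,0,0,0.02,0,2.5,1],[0,0,0,0,0,2.5,1],[0,0,0,0,0,2.5,1],[0,0,0,0,0,2,1],[0,0,0,0,0,1.5,1],[0,0,0,0,0,1,1],[0,0,0,0,0,0.6,1],[0,0,0,0,0,0,1],[0,0,0,0,0,0,1]]}}

```text
t: 3.73
tool_pos: [0.6022, -0.0037, 0.0306]
tool_rot: [1.353, 2.835, 0.0]
contact_force: [0.5, 0.2, 0.4]
opening: 0.0855
```

Emit:
{"fn": "jog_arm", "kwargs": {"deltas": [[0,0,0,0,0,0,0.85],[0,0,0,0,0,0,0.8],[0,0,0,0,0,0,0.75],[0,0,0,0,0,0,0.7],[0,0,0,0,0,0,0.65],[0,0,0,0,0,0,0.6],[0,0,0,0,0,0,0.5],[0,0,0,0,0,0,0.4],[0,0,0,0,0,0,0.4],[0,0,0,0,0,0,0.4]], "grip_force": 60}}

```text
t: 4.57
tool_pos: [0.6017, -0.0036, 0.03]
tool_rot: [-1.353, -2.835, 0.0]
contact_force: [0.3, -0.6, 0.3]
opening: 0.0343
```

```bash
python3 - <<'E'
from h import *
b=shot('scene','s2'); s=shot('wrist','w2')
B=cv2.resize(b[0][190:310,200:340],(700,600),interpolation=cv2.INTER_CUBIC)[:,:,::-1]
cv2.imwrite('pics/c2.png',np.hstack([cv2.resize(B,(400,343)),cv2.resize(s[0],(400,300))[:,:,::-1][:343] if 0 else cv2.copyMakeBorder(cv2.resize(s[0],(400,300))[:,:,::-1],0,43,0,0,cv2.BORDER_CONSTANT)]))
print(ctrl.get_obs())
E
```

```text
{'t': 4.6667, 'q': array([-1.29671559e-01,  2.00784362e-01,  1.80708117e+00,  1.09973312e-05,
        1.13379629e+00, -8.09695942e-01]), 'dq': array([ 5.70871423e-04,  4.61109165e-04,  1.16645629e-03,  1.24406702e-03,
        8.70430708e-04, -3.56256829e-05]), 'effort': array([ 1.54061877e-04, -4.04968321e+01, -3.17129481e+01, -2.51087113e-04,
        8.18520348e-04, -3.33580169e-05]), 'tool_pos': array([ 0.6016617 , -0.00362761,  0.02996785]), 'tool_rot': array([-1.35339463e+00, -2.83504758e+00,  1.88601487e-05]), 'contact_force': array([-0.17874879,  0.24817715,  0.03862732]), 'wrist_torque': array([ 0.06617611, -0.0166748 ,  0.04848076]), 'opening': 0.03427374399236053}
```

View pics/c2.png

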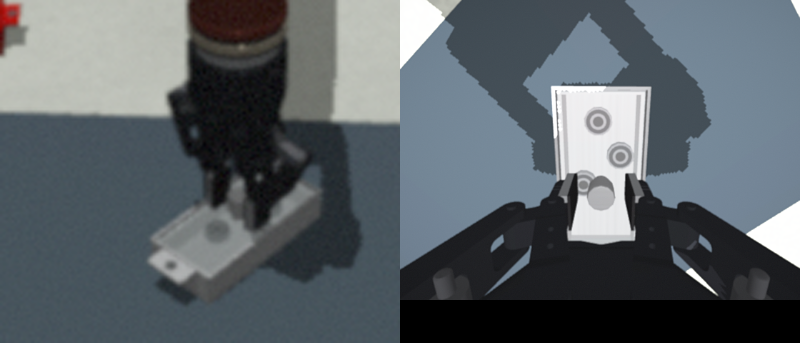

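The scene view shows the closed fingers above the lid on either side of the knob, not beside the dish walls. The true tool height therefore disagrees with what I assumed, so I'll find out why before moving.

```bash
python3 - <<'E'
from h import *
s=ld('w2'); w=ld('w1'); b=ld('s2')
f=1.4
P=lambda u,v:((u-400)*f,v*f)
for n,(u,v) in dict(rearrim=(601,88),lid=(590,100),knobtop=(602,195),mat=(500,200),mat2=(690,200),tipL=(570,195),tipL2=(574,180),tipR=(630,195)).items(): print(n,dep(s,*P(u,v)).round(4))
print('tri', tri((s,*P(553,88)),(w,349/f,174/f)),tri((s,*P(650,88)),(w,438/f,174/f)))
Bp=lambda u,v:(200+u*140/400,190+v*120/343)
for u,v in((217,200),(262,220)): print('scene finger',dep(b,*Bp(u,v)).round(4))
print('TCP->scene crop',[(proj(b,[.6017,-.0036,z])-[200,190])*[400/140,343/120] for z in(.03,.06)])
print(dep(w,250,150),dep(w,282,170), dep(w,393/f,270/f))
E
```

```text
rearrim [0.5581 0.0492 0.0328]
lid [0.5572 0.0387 0.0313]
knobtop [ 5.989e-01 -3.000e-04  5.540e-02]
mat [ 0.5482 -0.0831  0.0033]
mat2 [0.6813 0.0244 0.0033]
tipL [ 0.5808 -0.0063  0.0682]
tipL2 [ 0.5808 -0.0069  0.047 ]
tipR [0.6098 0.0125 0.0614]
tri [0.53281356 0.02911539 0.02666284] [0.58454526 0.07091835 0.02115742]
scene finger [ 0.5944 -0.0186  0.0423]
scene finger [0.6288 0.0127 0.0479]
TCP->scene crop [array([236.55697998, 215.27512293]), array([236.5304646 , 188.02951959])]
[0.54932061 0.0093001  0.0306652 ] [0.58855509 0.0140279  0.03114647] [ 0.59974117 -0.00198756  0.05550512]
```

```bash
python3 - <<'E'
from h import *
he=np.array(vision.calibration('wrist')['hand_eye'])
for n in('w1','w2'):
    im,d,K,T=ld(n); v,u=np.mgrid[:420,:560]
    X=np.stack([(u-K[0,2])/K[0,0]*d,(v-K[1,2])/K[1,1]*d,d],-1)@he[:3,:3].T+he[:3,3]
    m=(d>0)&(d<.25)&(im.max(-1)<70)&(abs(X[...,0])<.016)&(abs(X[...,1])<.06)
    if n=='w2': m&=X[...,2]<.0
    for sd in(-1,1):
        q=X[m&(X[...,1]*sd>0)]; print(n,sd,len(q),'z pct',np.percentile(q[:,2],[1,50,90,99,100]).round(4),'x',np.percentile(q[:,0],[1,99]).round(4),'y',np.percentile(q[:,1],[1,50,99]).round(4))
    q=X[(d>0)&(d<.3)&(im.max(-1)<70)]
b=ld('s2'); im,d,K,T=b; v,u=np.mgrid[:420,:560]
X=np.stack([(u-K[0,2])/K[0,0]*d,(v-K[1,2])/K[1,1]*d,d],-1)@T[:3,:3].T+T[:3,3]
m=(im.max(-1)<50)&(np.hypot(X[...,0]-.6017,X[...,1]+.0036)<.04)&(X[...,2]>.034)
q=X[m]; print(len(q),np.percentile(q[:,2],[0,1,5,20,50]))
for z in np.arange(.034,.075,.004):
    e=q[abs(q[:,2]-z)<.002]; 
    if len(e): print(z.round(3),len(e),e.mean(0).round(3))
E
```

```text
w1 -1 12390 z pct [-0.0994 -0.0812 -0.0403 -0.0199 -0.0142] x [-0.008   0.0151] y [-0.0599 -0.0429 -0.0004]
w1 1 13447 z pct [-0.0993 -0.0816 -0.0429 -0.021  -0.0153] x [-0.0084  0.015 ] y [0.0004 0.0422 0.0599]
w2 -1 21171 z pct [-0.0991 -0.0804 -0.0547 -0.0188 -0.0067] x [-0.0101  0.0137] y [-0.0591 -0.0444 -0.0006]
w2 1 20716 z pct [-0.099  -0.0803 -0.0545 -0.0183 -0.0062] x [-0.01    0.0137] y [0.0006 0.0435 0.0587]
1873 [0.03447788 0.04408266 0.06507545 0.11191064 0.18219429]
0.034 1 [ 0.587 -0.013  0.034]
0.038 6 [ 0.59  -0.017  0.038]
0.042 12 [ 0.602 -0.008  0.042]
0.046 11 [ 0.612 -0.003  0.047]
0.05 17 [ 0.603 -0.007  0.05 ]
0.054 15 [ 0.601 -0.006  0.054]
0.058 14 [ 0.608 -0.002  0.058]
0.062 13 [ 0.601 -0.009  0.062]
0.066 14 [ 0.597 -0.01   0.066]
0.07 13 [ 0.598 -0.012  0.07 ]
0.074 14 [ 0.6   -0.011  0.074]
```

Both cameras agree that the fingertips are 22 mm further back than `tcp_to_tips` suggests. In the reported frame the tips sit at about -15 mm when open and about 0 when shut, so I'll use these measured values. I'll lift, open, and go down to a reported z of about -0.003.

Emit:
{"fn": "jog_arm", "kwargs": {"deltas": [[0,0,0,0,0,-1.5,0.4],[0,0,0,0,0,-1.5,0.5],[0,0,0,0,0,0,1],[0,0,0,0,0,0,1],[0,0,0,0,0,0,1],[0,0,0,0,0,0,1],[0,0,0,0,0,0,1],[0,0,0,0,0,0,1]]}}

```text
t: 5.33
tool_pos: [0.6011, -0.0036, 0.059]
tool_rot: [-1.353, -2.834, 0.001]
contact_force: [0.5, -0.3, 0.4]
opening: 0.0854
```

Emit:
{"fn": "jog_arm", "kwargs": {"deltas": [[0,0,0,0,0,1.5,1],[0,0,0,0,0,1.3,1],[0,0,0,0,0,0.6,1],[0,0,0,0,0,0.6,1],[0,0,0,0,0,0.5,1],[0,0,0,0,0,0.5,1],[0,0,0,0,0,0,1]]}}

```text
t: 5.92
tool_pos: [0.601, -0.0036, 0.0089]
tool_rot: [-1.353, -2.834, 0.001]
contact_force: [-0.3, 0.3, -0.8]
opening: 0.0857
```

Emit:
{"fn": "jog_arm", "kwargs": {"deltas": [[0,0,0,0,0,0.4,1],[0,0,0,0,0,0.4,1],[0,0,0,0,0,0.3,1],[0,0,0,0,0,0,1],[0,0,0,0,0,0,1]]}}

```text
t: 6.33
tool_pos: [0.6015, -0.0036, -0.0012]
tool_rot: [-1.353, -2.835, 0.0]
contact_force: [-0.4, -0.0, -0.1]
opening: 0.0851
```

Emit:
{"fn": "jog_arm", "kwargs": {"deltas": [[0,0,0,0,0,0,0.9],[0,0,0,0,0,0,0.85],[0,0,0,0,0,0,0.8],[0,0,0,0,0,0,0.77],[0,0,0,0,0,0,0.74],[0,0,0,0,0,0,0.7],[0,0,0,0,0,0,0.6],[0,0,0,0,0,0,0.5],[0,0,0,0,0,0,0.5]], "grip_force": 50}}

```text
t: 7.08
tool_pos: [0.602, -0.0037, -0.0005]
tool_rot: [1.353, 2.835, 0.0]
contact_force: [-1.5, 0.4, 4.6]
opening: 0.0632
```

Gripped at 63 mm. Now a gentle lift.

Emit:
{"fn": "jog_arm", "kwargs": {"deltas": [[0,0,0,0,0,-0.2,0.5],[0,0,0,0,0,-0.5,0.5],[0,0,0,0,0,-0.9,0.5],[0,0,0,0,0,-1.2,0.5],[0,0,0,0,0,-1.4,0.5],[0,0,0,0,0,-1.5,0.5],[0,0,0,0,0,-1.4,0.5],[0,0,0,0,0,-1.2,0.5],[0,0,0,0,0,-0.9,0.5],[0,0,0,0,0,-0.5,0.5],[0,0,0,0,0,-0.3,0.5],[0,0,0,0,0,0,0.5]]}}

```text
t: 8.08
tool_pos: [0.6019, -0.0036, 0.0996]
tool_rot: [1.353, 2.835, 0.0]
contact_force: [-0.6, 0.0, -3.4]
opening: 0.0627
```

Emit:
{"fn": "jog_arm", "kwargs": {"deltas": [[0,0.02,0,0,0,0,0.5],[0,0.04,0,0,0,0,0.5],[0,0.05,0,0,0,0,0.5],[0,0.05,0,0,0,0,0.5],[0,0.05,0,0,0,0,0.5],[0,0.05,0,0,0,0,0.5],[0,0.05,0,0,0,0,0.5],[0,0.05,0,0,0,0,0.5],[0,0.05,0,0,0,0,0.5],[0,0.05,0,0,0,0,0.5],[0,0.04,0,0,0,0,0.5],[0,0.02,0,0,0,0,0.5]]}}

```text
t: 9.08
tool_pos: [0.6015, -0.0044, 0.0973]
tool_rot: [-1.144, -2.393, -0.304]
contact_force: [-0.0, -1.9, -3.9]
opening: 0.0632
```

Emit:
{"fn": "jog_arm", "kwargs": {"deltas": [[0,0,0,0,0,0,0.5],[0,0,0,0,0,0,0.5],[0,0,0,0,0,0,0.5],[0,0,0,0,0,0,0.5],[0,0,0,0,0,0,0.5],[0,0,0,0,0,0,0.5],[0,0,0,0,0,0,0.5],[0,0,0,0,0,0,0.5]]}}

```text
t: 9.75
tool_pos: [0.6017, -0.0035, 0.0992]
tool_rot: [-1.144, -2.397, -0.304]
contact_force: [-0.8, 0.7, -4.1]
opening: 0.0633
```

```bash
python3 - <<'E'
from h import *
b=shot('scene','s3'); s=shot('wrist','w3')
B=cv2.resize(b[0][150:300,190:350],(400,375),interpolation=cv2.INTER_CUBIC)
W=cv2.copyMakeBorder(cv2.resize(s[0],(400,300)),0,75,0,0,cv2.BORDER_CONSTANT)
cv2.imwrite('pics/c3.png',np.hstack([B,W])[:,:,::-1])
o=ctrl.get_obs();print(o['t'],o['q'],R.from_rotvec(o['tool_rot']).as_matrix()[2],o['opening'])
E
```

```text
9.85 [-0.26764366  0.36319408  1.54762556  0.29536603  1.66170735 -0.98557075] [ 4.96705033e-01  6.07281803e-05 -8.67919412e-01] 0.06335807148596544
```

View pics/c3.png

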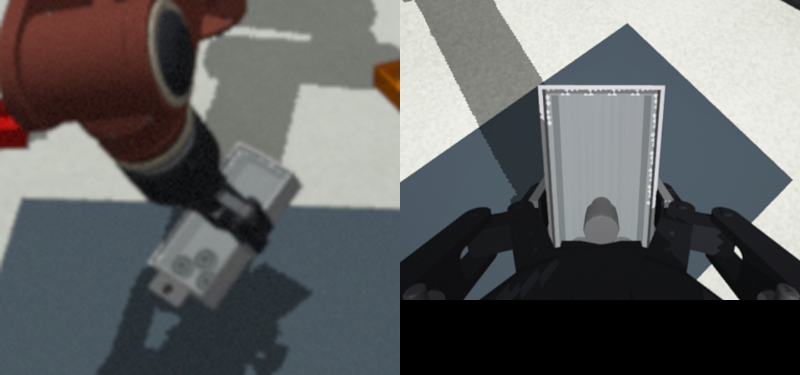

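All three bearings lie together at the tab end, at about (182,265), (208,257) and (204,278) in the left crop, with the lid still on. I'll level the dish and lower it.

Emit:
{"fn": "jog_arm", "kwargs": {"deltas": [[0,-0.02,0,0,0,0,0.5],[0,-0.04,0,0,0,0,0.5],[0,-0.05,0,0,0,0,0.5],[0,-0.05,0,0,0,0,0.5],[0,-0.05,0,0,0,0,0.5],[0,-0.05,0,0,0,0,0.5],[0,-0.05,0,0,0,0,0.5],[0,-0.05,0,0,0,0,0.5],[0,-0.05,0,0,0,0,0.5],[0,-0.05,0,0,0,0,0.5],[0,-0.04,0,0,0,0,0.5],[0,-0.02,0,0,0,0,0.5]]}}

```text
t: 10.85
tool_pos: [0.6009, -0.0027, 0.0991]
tool_rot: [1.352, 2.835, -0.001]
contact_force: [-0.3, 0.6, -4.7]
opening: 0.0633
```

Emit:
{"fn": "jog_arm", "kwargs": {"deltas": [[0,0,0,0,0,0,0.5],[0,0,0,0,0,0.5,0.5],[0,0,0,0,0,1,0.5],[0,0,0,0,0,1.3,0.5],[0,0,0,0,0,1.4,0.5],[0,0,0,0,0,1.4,0.5],[0,0,0,0,0,1.3,0.5],[0,0,0,0,0,1,0.5],[0,0,0,0,0,0.6,0.5],[0,0,0,0,0,0.3,0.5],[0,0,0,0,0,0.2,0.5],[0,0,0,0,0,0,0.5]]}}

```text
t: 11.85
tool_pos: [0.6019, -0.0037, 0.0091]
tool_rot: [1.353, 2.835, 0.0]
contact_force: [-0.1, -0.0, -3.9]
opening: 0.0631
```

Emit:
{"fn": "jog_arm", "kwargs": {"deltas": [[0,0,0,0,0,0.2,0.5],[0,0,0,0,0,0.2,0.5],[0,0,0,0,0,0.15,0.5],[0,0,0,0,0,0.1,0.5],[0,0,0,0,0,0.05,0.5],[0,0,0,0,0,0.05,0.5],[0,0,0,0,0,0,0.5],[0,0,0,0,0,0,0.5]]}}

```text
t: 12.52
tool_pos: [0.6017, -0.0036, 0.0015]
tool_rot: [1.353, 2.835, -0.0]
contact_force: [-0.5, -0.3, -3.8]
opening: 0.063
```

Emit:
{"fn": "jog_arm", "kwargs": {"deltas": [[0,0,0,0,0,0.05,0.5],[0,0,0,0,0,0.05,0.5],[0,0,0,0,0,0,0.5],[0,0,0,0,0,0,0.5]]}}

```text
t: 12.85
tool_pos: [0.6016, -0.0036, 0.0005]
tool_rot: [-1.353, -2.835, 0.0]
contact_force: [0.3, -0.8, -3.8]
opening: 0.0636
```

Emit:
{"fn": "jog_arm", "kwargs": {"deltas": [[0,0,0,0,0,0.05,0.5],[0,0,0,0,0,0.05,0.5],[0,0,0,0,0,0,0.5],[0,0,0,0,0,0,0.5]]}}

```text
t: 13.18
tool_pos: [0.6018, -0.0036, -0.0004]
tool_rot: [1.353, 2.835, 0.0]
contact_force: [0.9, -0.0, -3.6]
opening: 0.0631
```

Emit:
{"fn": "jog_arm", "kwargs": {"deltas": [[0,0,0,0,0,0.05,0.5],[0,0,0,0,0,0.05,0.5],[0,0,0,0,0,0,0.5],[0,0,0,0,0,0,0.5]]}}

```text
t: 13.52
tool_pos: [0.6017, -0.0036, -0.0005]
tool_rot: [-1.353, -2.835, 0.0]
contact_force: [-4.7, 0.2, 5.6]
opening: 0.0632
```

The dish is on the mat. I'll release it and go up.

Emit:
{"fn": "jog_arm", "kwargs": {"deltas": [[0,0,0,0,0,0,0.7],[0,0,0,0,0,0,0.74],[0,0,0,0,0,0,0.78],[0,0,0,0,0,0,0.82],[0,0,0,0,0,0,0.86],[0,0,0,0,0,0,0.92],[0,0,0,0,0,0,1],[0,0,0,0,0,0,1],[0,0,0,0,0,0,1]], "grip_force": 20}}

```text
t: 14.27
tool_pos: [0.6017, -0.0036, -0.0015]
tool_rot: [1.353, 2.835, 0.0]
contact_force: [-0.3, 0.9, 0.1]
opening: 0.0851
```

Emit:
{"fn": "jog_arm", "kwargs": {"deltas": [[0,0,0,0,0,-0.3,1],[0,0,0,0,0,-0.6,1],[0,0,0,0,0,-1,1],[0,0,0,0,0,-1.5,1],[0,0,0,0,0,-2,1],[0,0,0,0,0,-2,1],[0,0,0,0,0,-2,0.7],[0,0,0,0,0,-1,0.5],[0,0,0,0,0,0,0.5],[0,0,0,0,0,0,0.5]]}}

```text
t: 15.1
tool_pos: [0.6021, -0.0037, 0.1033]
tool_rot: [1.353, 2.834, 0.001]
contact_force: [-0.2, 0.6, 0.1]
opening: 0.0427
```

```bash
python3 - <<'E'
from h import *
s=shot('wrist','w4')
cv2.imwrite('pics/w4.png',cv2.resize(s[0],(784,588),interpolation=cv2.INTER_CUBIC)[:,:,::-1])
print(ctrl.get_obs()['tool_pos'],proj(s,[.6018,-.0037,.055])*1.4)
E
```

```text
[ 0.60121062 -0.00355771  0.1019111 ] [394.58585953 317.79951083]
```

View pics/w4.png

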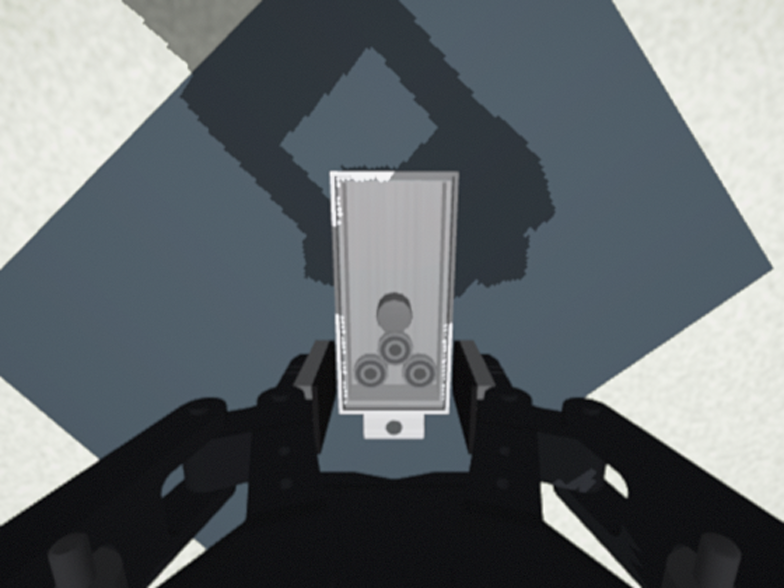

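The three bearings are gathered at (370,373), (420,373) and (395,349), the dish is flat, and the lid is on with its knob at (394,313). I'll check the bearing positions, then grasp the knob.

```bash
python3 - <<'E'
from h import *
s=ld('w4'); f=atz(s,394/1.4,411/1.4,.033); r=atz(s,394/1.4,172/1.4,.033); c=(f+r)/2; x=(f-r)/np.linalg.norm(f-r); print(c,np.linalg.norm(f-r),np.arctan2(x[1],x[0]))
for u,v in((370,373),(420,373),(395,349)): print((atz(s,u/1.4,v/1.4,.014)-c)@x)
k=atz(s,394/1.4,313/1.4,.055); print(k,(k-c)@x); go([*k[:2],.041],-.896+np.pi)
E
```

```text
[ 0.60038225 -0.00233165  0.033     ] 0.13448723552616187 -0.8907050575024062
0.05239066839724234
0.05242071937027036
0.03634670776155832
[ 0.60001185 -0.0019475   0.055     ] -0.0005316091955930896
turn [-0.001 -0.001  0.005] shift0 cm [0.2  0.01 6.09] after turn [0.2  0.01 6.09] t 15.15
```

Emit:
{"fn": "jog_arm", "kwargs": {"deltas": [[0,0,0,0.1,0,1,0.5],[0,0,0,0.05,0,1.2,0.5],[0,0,0,0,0,1.2,0.5],[0,0,0,0,0,1,0.5],[0,0,0,0,0,0.8,0.5],[0,0,0,0,0,0.5,0.5],[0,0,0,0,0,0.3,0.5],[0,0,0,0,0,0,0.5],[0,0,0,0,0,0,0.5]]}}

```text
t: 15.9
tool_pos: [0.601, -0.0025, 0.0427]
tool_rot: [1.353, 2.835, 0.0]
contact_force: [-0.1, -0.1, -0.5]
opening: 0.0424
```

Emit:
{"fn": "jog_arm", "kwargs": {"deltas": [[0,0,0,0,0,0,0.42],[0,0,0,0,0,0,0.36],[0,0,0,0,0,0,0.32],[0,0,0,0,0,0,0.28],[0,0,0,0,0,0,0.25],[0,0,0,0,0,0,0.22],[0,0,0,0,0,0,0.2],[0,0,0,0,0,0,0.15],[0,0,0,0,0,0,0.1],[0,0,0,0,0,0,0.1],[0,0,0,0,0,0,0.1]], "grip_force": 25}}

```text
t: 16.82
tool_pos: [0.6008, -0.0024, 0.0427]
tool_rot: [1.353, 2.835, 0.0]
contact_force: [-0.8, -0.7, 3.2]
opening: 0.0161
```

Emit:
{"fn": "jog_arm", "kwargs": {"deltas": [[0,0,0,0,0,-0.1,0.1],[0,0,0,0,0,-0.2,0.1],[0,0,0,0,0,-0.3,0.1],[0,0,0,0,0,-0.5,0.1],[0,0,0,0,0,-0.8,0.1],[0,0,0,0,0,-1,0.1],[0,0,0,0,0,-1,0.1],[0,0,0,0,0,-0.8,0.1],[0,0,0,0,0,-0.5,0.1],[0,0,0,0,0,-0.2,0.1],[0,0,0,0,0,0,0.1],[0,0,0,0,0,0,0.1]]}}

```text
t: 17.82
tool_pos: [0.6005, -0.0024, 0.0963]
tool_rot: [-1.353, -2.835, 0.0]
contact_force: [0.3, 0.2, 0.0]
opening: 0.0162
```

```bash
python3 - <<'E'
from h import *
b=shot('scene','s5'); s=shot('wrist','w5')
B=cv2.resize(b[0][170:310,190:350],(400,350),interpolation=cv2.INTER_CUBIC)
W=cv2.copyMakeBorder(cv2.resize(s[0],(400,300)),0,50,0,0,cv2.BORDER_CONSTANT)
cv2.imwrite('pics/c5.png',np.hstack([B,W])[:,:,::-1])
E
```

```text
(no output)
```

View pics/c5.png

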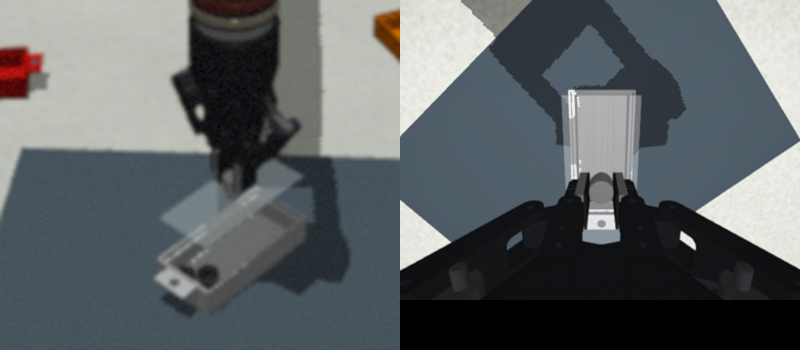

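The lid is lifted level by its knob and the bearings are still at the tab end. I'll move it sideways and lower it.

Emit:
{"fn": "jog_arm", "kwargs": {"deltas": [[0,0,0,0,-0.3,0,0.1],[0,0,0,0,-0.7,0,0.1],[0,0,0,0,-1.1,0,0.1],[0,0,0,0,-1.4,0,0.1],[0,0,0,0,-1.5,0,0.1],[0,0,0,0,-1.5,0,0.1],[0,0,0,0,-1.5,0,0.1],[0,0,0,0,-1.3,0,0.1],[0,0,0,0,-1,0,0.1],[0,0,0,0,-0.5,0,0.1],[0,0,0,0,-0.2,0,0.1],[0,0,0,0,0,0,0.1]]}}

```text
t: 18.92
tool_pos: [0.5151, -0.0719, 0.0966]
tool_rot: [1.354, 2.834, 0.0]
contact_force: [0.1, 0.0, -0.5]
opening: 0.0166
```

Emit:
{"fn": "jog_arm", "kwargs": {"deltas": [[0,0,0,0,0,0.4,0.1],[0,0,0,0,0,0.8,0.1],[0,0,0,0,0,1.1,0.1],[0,0,0,0,0,1.2,0.1],[0,0,0,0,0,1.1,0.1],[0,0,0,0,0,0.9,0.1],[0,0,0,0,0,0.6,0.1],[0,0,0,0,0,0.4,0.1],[0,0,0,0,0,0.3,0.1],[0,0,0,0,0,0.2,0.1],[0,0,0,0,0,0,0.1],[0,0,0,0,0,0,0.1]]}}

```text
t: 19.92
tool_pos: [0.5155, -0.0717, 0.0269]
tool_rot: [1.353, 2.834, 0.0]
contact_force: [-0.8, -0.8, -1.2]
opening: 0.0163
```

Emit:
{"fn": "jog_arm", "kwargs": {"deltas": [[0,0,0,0,0,0.15,0.1],[0,0,0,0,0,0.15,0.1],[0,0,0,0,0,0.1,0.1],[0,0,0,0,0,0.1,0.1],[0,0,0,0,0,0.05,0.1],[0,0,0,0,0,0.05,0.1],[0,0,0,0,0,0.05,0.1],[0,0,0,0,0,0,0.1],[0,0,0,0,0,0,0.1]]}}

```text
t: 20.67
tool_pos: [0.5152, -0.0716, 0.02]
tool_rot: [-1.353, -2.835, 0.0]
contact_force: [-0.2, -0.6, -0.2]
opening: 0.0164
```

Emit:
{"fn": "jog_arm", "kwargs": {"deltas": [[0,0,0,0,0,0.05,0.1],[0,0,0,0,0,0.05,0.1],[0,0,0,0,0,0,0.1],[0,0,0,0,0,0,0.1]]}}

```text
t: 21.0
tool_pos: [0.5152, -0.0716, 0.019]
tool_rot: [-1.353, -2.835, 0.0]
contact_force: [-0.6, 0.2, -2.2]
opening: 0.0165
```

Emit:
{"fn": "jog_arm", "kwargs": {"deltas": [[0,0,0,0,0,0.05,0.1],[0,0,0,0,0,0,0.1],[0,0,0,0,0,0,0.1]]}}

```text
t: 21.25
tool_pos: [0.5153, -0.0716, 0.0188]
tool_rot: [1.353, 2.835, -0.0]
contact_force: [-1.4, -0.2, 2.4]
opening: 0.0165
```

Emit:
{"fn": "jog_arm", "kwargs": {"deltas": [[0,0,0,0,0,0.05,0.1],[0,0,0,0,0,0,0.1],[0,0,0,0,0,0,0.1]]}}

```text
t: 21.5
tool_pos: [0.5153, -0.0716, 0.0187]
tool_rot: [-1.353, -2.835, 0.0]
contact_force: [-3.4, 0.6, 4.9]
opening: 0.0166
```

Contact at the expected height. I'll release the knob, rise and look.

Emit:
{"fn": "jog_arm", "kwargs": {"deltas": [[0,0,0,0,0,-0.04,0.18],[0,0,0,0,0,0,0.22],[0,0,0,0,0,0,0.26],[0,0,0,0,0,0,0.32],[0,0,0,0,0,0,0.4],[0,0,0,0,0,0,0.45],[0,0,0,0,0,0,0.45]]}}

```text
t: 22.08
tool_pos: [0.5152, -0.0716, 0.0183]
tool_rot: [-1.354, -2.835, -0.0]
contact_force: [0.4, 0.5, -0.8]
opening: 0.0385
```

Emit:
{"fn": "jog_arm", "kwargs": {"deltas": [[0,0,0,0,0,-0.5,0.45],[0,0,0,0,0,-1,0.45],[0,0,0,0,0,-2,0.45],[0,0,0,0,0,-2.5,0.45],[0,0,0,0,0,-2.5,0.45],[0,0,0,0,0,-2.5,0.45],[0,0,0,0,0,-2.5,0.45],[0,0,0,0,0,-2,0.45],[0,0,0,0,0,-1,0.45],[0,0,0,0,0,0,0.45],[0,0,0,0,0,0,0.45]]}}

```text
t: 23.0
tool_pos: [0.5153, -0.0717, 0.1837]
tool_rot: [1.353, 2.834, 0.0]
contact_force: [-0.3, -0.3, -1.3]
opening: 0.0387
```

```bash
python3 - <<'E'
from h import *
b=shot('scene','s6'); s=shot('wrist','w6')
B=cv2.resize(b[0][200:320,170:330],(400,300),interpolation=cv2.INTER_CUBIC)
W=cv2.resize(s[0],(400,300))
cv2.imwrite('pics/c6.png',np.hstack([B,W])[:,:,::-1])
for u,v in ((250,170),(310,170),(282,120),(282,240)): print(dep(s,u,v).round(4))
E
```

```text
[ 0.474  -0.0771  0.0033]
[ 0.5251 -0.0357  0.0037]
[ 0.4682 -0.0141  0.0032]
[ 0.5519 -0.1175  0.0076]
```

View pics/c6.png

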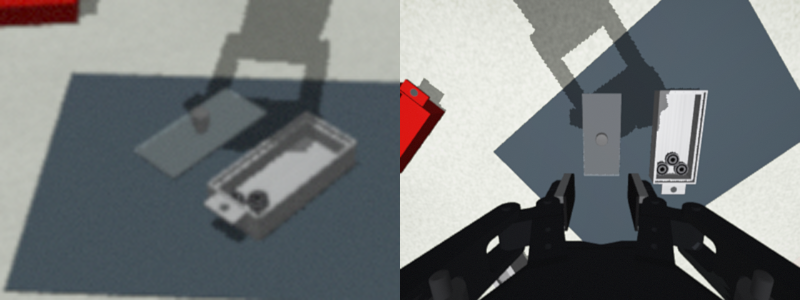

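The lid lies flat on the mat, knob up, at (602,138) in the right crop. The dish is flat beside it with a gap between them, and the bearings are gathered at the tab end at (672,165). The gripper is well clear, so I'm handing the job in.

```bash
python3 -c "
from station import ctrl
print(ctrl.finish_job())"
```

```text
the job is handed in; nothing more can be done
None
```

The job is done and handed in at about 23 s of the 64 s allowed. I lifted the covered dish, tipped it about 30° tab end down and set it back flat. Then I lifted the lid off by its knob and laid it on the mat.

**Last checks:**
- **Bearings:** all three were gathered at the tab end, the front two about 52 mm from the dish centre, which puts them against the end wall. That was measured through the lid; the last pictures still show them there with it off.
- **Lid:** it lies knob up and flat on the mat, about 5 cm from the dish. One lid point read 7.6 mm high, against 7 mm expected.
- **Forces:** the readings after each move stayed at about 7 N or less.
- **Caliper, V-block and bottle:** the arm did not go near them. I did not look at them again after the first pictures.

**What failed or disagreed:**
- **First grasp:** it closed above the lid and touched nothing. The fingertips stood about 22 mm farther back than `tcp_to_tips` implies, so I measured them in the pictures and used that instead.
- **One height check:** comparing two wrist views put the rim at 21–27 mm, against 33 mm from the depth readings. I trusted the depth, and the grips and set-downs fitted it.

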